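Fit the slide chuck to the spin coater

ROBOT

A 6-joint arm with a two-finger parallel gripper is mounted at the origin on the work surface. World frame = base frame: x ahead of the robot, y to its left, z up, the work surface at z = 0. Lengths are in m, angles in rad, forces in N, time in s.
With the tool pointing down it reaches from about 0.35 to 0.95 m from the base axis. Payload 17.4 kg.
Tool frame: the origin (TCP) lies midway between the tips of the shut fingers; the grasp point (between the pads) lies 19 mm behind it; z points along the fingers, y is the line along which they close (so a half turn about z gives the same grasp; the last joint's range is limited). The gripper opens to 93 mm and grips with 3 to 60 N. Pads are 15 mm wide; open, the fingers measure 128 mm over their backs; the gripper's body (75 mm by 188 mm) begins 65 mm behind the grasp point.
Start: joints at [-1.298, 0.116, 1.442, -0, 1.584, -0.038], TCP at [0.206, -0.643, 0.197] pointing down, gripper open.
Joint ranges: [-2.83, 2.83], [-0.83, 2.19], [0.07, 2.5], [-1.14, 4.28], [0.01, 3], [-2.97, 2.97]. Speed limits (rad/s): [1.89, 1.89, 2.22, 3.14, 3.14, 3.14].

INTERFACE

Orientations are given as [roll, pitch, yaw] about the fixed x, y, z axes, in that order (R = Rz(yaw) Ry(pitch) Rx(roll)).
In Python, from cell import r, eyes gives the robot as it stands. The module is installed in compiled form; this text tells all that it offers.
- The arm moves only by the tool move_arm, never from a script. Its argument "targets" is a list of rows, each a list of 3 entries, a list of its own where there are three numbers: the shift along the tool's x, y, z in m, then the turn, a rotation vector about the tool's x, y, z in rad, then the finger opening in m, from 0 to 0.093. A call has 1 to 20 rows; each row is the pose to reach, as a shift and turn from the pose commanded when the call began, along the tool's axes at that moment; what a row does not reach only later rows make up. A row lasts 1/8 s, in which the tool goes at most 62.5 mm and 10.7 degrees, less where a joint would pass 70% of its speed; a pose out of reach is approached as far as the arm can. A call with a gripper value outside its range is refused whole. The fingers move at their own pace and stop on an object; the grip force is fixed at half the most. Time passes only in rows, so rows that repeat a pose let the fingers close. It gives the time, the measured TCP pose, the force, the opening and the grip force at its end, in the units of the state.
- r.get_obs(): the state, without advancing time (a new reading comes with each control period).
- eyes.get_image(name): name is "side" or "top"; returns a dict with "color" (480x640x3 uint8, red, green, blue), "z_map" (480x640 float32, m along the optical axis (not along the pixel's ray), 0 where there is no reading), "fovy" (degrees; the focal length in pixels is half the picture's height over the tangent of half this angle, whatever the lens; pixels are square), "cx", "cy" (the principal point, pixels), "dist_coeffs" ([k1, k2, p1, p2, k3] as OpenCV has them; the pictures are not rectified), "cam_to_world" (4x4, takes a point from camera to world coordinates). Camera axes: x right, y up, looking along -z (the intrinsics and any distortion apply to the point x, -y, -z); pixel columns grow to the right and rows downward; lengths in m; the calibration is good to about 2 mm. A picture is of the moment at which its call begins.
- r.sign_off(): hands the job in; it is judged then, once.
The state is a dict: "t": time; "joint_positions": joint angles; "joint_velocities": joint speeds; "joint_torque": joint torques, N m; "ee_pos": TCP position; "eef_rot": TCP orientation; "wrist_force": force on the tool from outside, world axes, zero at the start; "ft_torque": the same for the moment, N m; "opening": opening from 0.0 (shut) to 1.0 (fully open); "gripper_force": force on a finger pad.
Only numpy, scipy, OpenCV 4.12 (cv2) and the standard library are available. Lean on these libraries where they do the work, as an engineer would, in place of code of your own. Each camera call takes 0.05 s, during which the arm holds its last target. There are 200 camera calls.

TASK

Get the spin coater ready for microscope slides: lift the dust cap off its spindle and set the cap upright in the steel tray, then take the long slide chuck from the stand, lower its stem into the spindle and turn it until the key slips into the keyway. Keep pushing until the chuck is fully home against the sprung seal, and finish there, still gripping it and holding it down, so that a colleague can tighten the lock screw. Leave the round chuck in its place in the stand.

Things in the scene. Friction and masses are not known exactly. Their poses are not given: they have to be found in the camera images.
- coater: Spin coater, fixed: white casing 320 x 240 x 88 mm (long way front to back), on it a round steel splash bowl, 216 mm outside, 206 mm inside diameter, open on top, rim 172 mm and inner floor 92 mm above the bench. Origin on the bench under the spindle axis; x points from the front panel (towards the robot) to the back, z up.
- spindle_mouth (a point): Centre of the spindle's top face, 130 mm above the bench; axes as the coater's, they do not turn with the spindle. The spindle is an upright steel tube, 44 mm outside, bore 20 mm, 36 mm deep, with one keyway 8.6 mm wide reaching 16.5 mm from the axis. The keyway starts within 0.35 rad either side of the coater's x; exactly where is not reported: see or feel it.
- seal_rest (a point): Point on the spindle axis 25 mm below its mouth, where the top of the sprung rubber seal rests in the bore. The stem meets it 7 mm before home; it pushes back with about 4 N at first and 8 N when home, so a chuck that is let go rises about 7 mm. The spindle itself is braked: turning it takes about 0.5 N m.
- cap: Black plastic dust cap, loose over the spindle's top: disc with a skirt, 54 mm outside, 48 mm inside diameter, 16 mm high, top 4 mm thick, and on it a round knob 22 mm in diameter, 24 mm high. Origin at the centre of the skirt's lower rim, z up (knob from 16 to 40 mm). At the start the rim is 12 mm below the spindle's top face. 40 g.
- slide_chuck: Aluminium slide chuck, stem down in one of the stand's two holes. Origin on the stem axis at the seating face (underside of the boss), z up. Above it: boss 36 mm in diameter, 16 mm high; oblong plate 86 mm along x, 44 mm along y, from 16 to 26 mm; 3 mm rims along the long sides (to 29 mm); a raised end stop (to 36 mm) at the +x end, the key's side. About 180 g.
- stem_tip (a point): Lower end of the slide chuck's stem, on its axis, 32 mm below the seating face; axes as the chuck's. Stem 18 mm in diameter with a tapered nose. The key, 6 mm wide, stands on the +x side out to 14.5 mm from the axis, from the seating face down to 20 mm, so the last 12 mm is a plain round pilot. Home: seating face on the spindle's top face, key in the keyway.
- round_chuck: Bystander in the stand's other hole: aluminium chuck with a round plate 50 mm in diameter, from 16 to 26 mm above its origin; boss, stem, key and origin as on the slide chuck.
- stand: White plastic chuck stand, fixed, 220 x 75 x 45 mm; origin at the centre of its underside, long side along its x; holes 30.5 mm wide at 60 mm either side of the centre, along x.
- tray: Shallow steel tray, fixed, 160 x 110 x 18 mm outside, walls and floor 3 mm; origin at the centre of its underside, x along its long side.

How it is judged:
On the way, in this order (a step that is already met when the one before it is completed fails the run):
1. the dust cap stands upright in the tray, let go (x of cap in the frame of tray between -0.06 and 0.06 m and y of cap in the frame of tray between -0.035 and 0.035 m and height (world z) of cap below 0.01 m and angle between cap's own z axis and vertical below 0.15 rad and contact force between the fingers and cap below 0.1 N), for 0.2 s.
2. the slide chuck is lifted out of the stand (height (world z) of slide_chuck above 0.085 m and contact force between the fingers and slide_chuck above 1 N), for 0.2 s.
At the end, for the whole second after the job is handed in: The slide chuck's seating face is within 2 mm of the spindle's top face and 2.5 mm of its axis, upright within 4 degrees, at rest, gripped and pressed on the coater with over 6 N; the cap is on the tray floor, upright within 9 degrees, let go; the round chuck within 20 mm of its place (all of step 1 and z of slide_chuck in the frame of spindle_mouth below 0.002 m and horizontal distance between slide_chuck and spindle_mouth below 0.0025 m and angle between slide_chuck's own z axis and vertical below 0.07 rad and contact force between slide_chuck and coater above 6 N and contact force between the fingers and slide_chuck above 2 N and linear speed of slide_chuck below 0.01 m/s and distance of round_chuck from where it was at the start of the episode below 0.02 m); the arm keeps its last pose, push and grip.
It fails at once if the round chuck is taken out or knocked (distance of round_chuck from where it was at the start of the episode above 0.02 m).
It also fails if it takes over 72 s, if anything falls off the work surface, if the arm or the gripper's body presses on something with over 40 N, if the wrist force passes 120 N, or if a joint passes its speed limit or range.

## Working session

There is one attempt and no reset: what is moved stays moved. The work goes in short steps, Python scripts to look and compute and a tool call to move; the robot and the scene stay as the last step left them, time stands still between calls to the robot, and variables do not carry over. Pictures are saved under pics/ and viewed, at most 10 in all, crops included, and the job is handed in when it is done.

Besides the shell and the picture viewer there is one more tool, called in YAML: its name, and indented under it one key for each argument. move_arm: Moves the arm, as the interface text tells. Its arguments: {"type":"object","properties":{"targets":{"type":"array","items":{"type":"array"}}},"required":["targets"]}

```bash
mkdir -p pics; cat > h.py <<'E'
import numpy as np, cv2, pickle
from cell import r, eyes
def grab(n):
    d=eyes.get_image(n); return d
def K(d):
    f=240/np.tan(np.radians(d["fovy"])/2); return np.array([[f,0,d["cx"]],[0,f,d["cy"]],[0,0,1.]])
def cloud(d):
    h,w=d["z_map"].shape; v,u=np.mgrid[:h,:w]
    p=cv2.undistortPoints(np.stack([u,v],-1).reshape(-1,1,2).astype(np.float64),K(d),np.array(d["dist_coeffs"],float)).reshape(h,w,2)
    z=d["z_map"].astype(float); c=np.stack([p[...,0]*z,-p[...,1]*z,-z],-1)
    T=np.array(d["cam_to_world"]); P=c@T[:3,:3].T+T[:3,3]; P[z==0]=np.nan; return P
def save(d,n): cv2.imwrite("pics/"+n,d["color"][...,::-1])
E
python3 - <<'E'
from h import *
print(r.get_obs())
for n in("top","side"):
    d=grab(n); save(d,n+"0.png"); pickle.dump(d,open(n+"0.pkl","wb")); print(n,d["fovy"],np.round(d["cam_to_world"],3),d["dist_coeffs"])
E
```

```text
{'t': 0.0, 'joint_positions': array([-1.29776656e+00,  1.16475759e-01,  1.44225915e+00, -2.37787653e-05,
        1.58396789e+00, -3.77858405e-02]), 'joint_velocities': array([ 1.83612250e-03,  5.73133754e-04,  9.44385933e-04, -7.46877511e-05,
       -2.23594219e-03,  9.40306519e-04]), 'joint_torque': array([-2.62979549e-03, -7.21271467e+01, -6.22607303e+01,  7.78445229e-02,
        2.39147712e-02, -1.68945840e-04]), 'ee_pos': array([ 0.20637298, -0.64244821,  0.19581587]), 'eef_rot': array([-3.14048240e+00, -1.81779205e-05,  3.10815297e-01]), 'wrist_force': array([-0.35556963, -0.48546021, -0.29590449]), 'ft_torque': array([-0.00939438, -0.01251659, -0.03142326]), 'gripper_force': 0.0, 'opening': 1.0036357587071372}
top 54.91344382012014 [[ 0.017  0.983 -0.185  0.357]
 [-1.     0.019  0.008 -0.007]
 [ 0.012  0.185  0.983  0.897]
 [ 0.     0.     0.     1.   ]] [-0.05945333  0.          0.          0.          0.        ]
side 55.312961010240414 [[-0.812  0.324 -0.485  0.043]
 [-0.583 -0.423  0.693  0.654]
 [ 0.019  0.846  0.533  0.629]
 [ 0.     0.     0.     1.   ]] [-0.02189805  0.          0.          0.          0.        ]
```

View pics/top0.png

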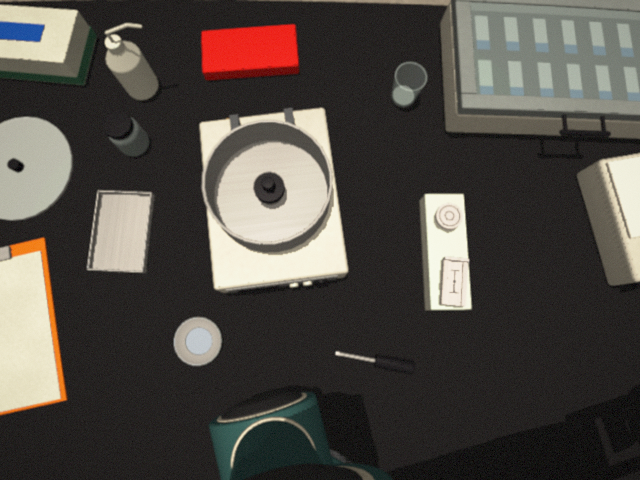

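View pics/side0.png

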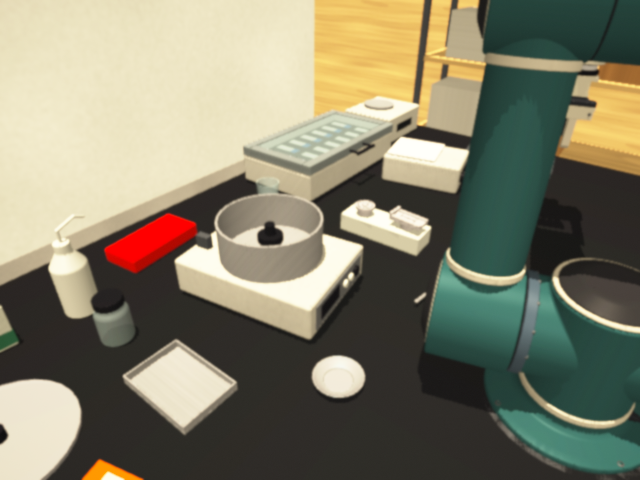

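The top view shows the cap knob at about (267,183), the tray at (121,231), the round chuck at (448,216) and the slide chuck at (454,282). In the side view the bowl is at (270,235), the tray at (180,385) and the slide chuck at (408,220).

```bash
python3 - <<'E'
from h import *
d=pickle.load(open("top0.pkl","rb")); P=cloud(d)
s=pickle.load(open("side0.pkl","rb")); Q=cloud(s)
def sel(P,box,zlo,zhi):
    u0,v0,u1,v1=box; R=P[v0:v1,u0:u1].reshape(-1,3); return R[(R[:,2]>zlo)&(R[:,2]<zhi)]
def rep(n,R):
    if len(R)<5: print(n,len(R));return
    (c,sz,a)=cv2.minAreaRect((R[:,:2]*1000).astype(np.float32)); 
    (cc,rr)=cv2.minEnclosingCircle((R[:,:2]*1000).astype(np.float32))
    print(n,len(R),"mean",R.mean(0).round(4),"med z",np.median(R[:,2]).round(4),"rect",np.round(c,1),np.round(sz,1),round(a,1),"circ",np.round(cc,1),round(rr,1))
for nm,X,bx in(("top",P,dict(co=(190,100,355,300),tr=(80,180,160,280),st=(410,185,480,320),rc=(410,185,480,235),sc=(410,240,480,320))),
            ("side",Q,dict(co=(170,190,365,330),tr=(115,330,245,440),st=(330,190,440,255),rc=(350,195,378,220),sc=(380,200,435,235)))):
    print(nm)
    rep("knob",sel(X,bx["co"],.150,.166) if 0 else sel(X,(250,165,290,210) if nm=="top" else (255,220,286,246),.145,.166))
    rep("rim",sel(X,bx["co"],.167,.18)); rep("casing",sel(X,bx["co"],.08,.091))
    rep("tray",sel(X,bx["tr"],.010,.025)); rep("trayfl",sel(X,bx["tr"],.001,.006))
    rep("stand",sel(X,bx["st"],.04,.05)); rep("rc",sel(X,bx["rc"],.062,.08));rep("sc",sel(X,bx["sc"],.062,.09));rep("stop",sel(X,bx["sc"],.0765,.09))
zz=P[240:320,430:475,2]; print((zz[10:70:3,::2]*1000).round(0).astype(int) if not np.isnan(zz).any() else "nan")
c=d["color"][195:315,410:480][...,::-1]; cv2.imwrite("pics/c1.png",cv2.resize(c,None,fx=5,fy=5,interpolation=cv2.INTER_CUBIC))
s2=s["color"][185:265,330:445][...,::-1]; 
E
```

```text
top
knob 149 mean [0.5945 0.0656 0.1558] med z 0.157 rect [595.4  65.9] [20.2 20.1] 51.7 circ [595.7  66.1] 11.0
rim 1240 mean [0.593  0.0638 0.1703] med z 0.1704 rect [594.9  65.5] [213.3 213.6] 54.4 circ [595.2  66.1] 108.1
casing 12693 mean [0.5627 0.0594 0.088 ] med z 0.088 rect [594.6  65.6] [319.5 240.8] 8.3 circ [594.8  65.8] 196.7
tray 662 mean [0.5385 0.3687 0.0153] med z 0.0157 rect [537.6 367.4] [113.  160.8] 88.6 circ [536.7 366.9] 95.7
trayfl 3034 mean [0.5375 0.3692 0.0026] med z 0.0024 rect [544.1 374.7] [209.9 163.1] 4.2 circ [546.1 374.7] 130.2
stand 2694 mean [ 0.5126 -0.2607  0.0447] med z 0.0447 rect [ 505.2 -266. ] [221.1  78.2] 1.5 circ [ 505.2 -265.8] 115.6
rc 579 mean [ 0.5657 -0.2627  0.0706] med z 0.0707 rect [ 566.4 -263.4] [49.6 49. ] 72.0 circ [ 565.8 -264.1] 25.7
sc 1287 mean [ 0.4442 -0.2677  0.0721] med z 0.0717 rect [ 444.  -268.4] [46.1 86.7] 84.9 circ [ 444.  -268.4] 48.1
stop 99 mean [ 0.4808 -0.2717  0.0799] med z 0.0802 rect [ 453.5 -268.9] [44.1 67.5] 84.8 circ [ 454.5 -270.1] 38.5
side
knob 90 mean [0.5913 0.072  0.1534] med z 0.1549 rect [593.
[... 275 characters left out ...]
2
tray 1146 mean [0.5483 0.3711 0.0151] med z 0.0154 rect [578.9 368.9] [111.6 247.4] 88.8 circ [574.4 369.8] 129.5
trayfl 4478 mean [0.5382 0.3661 0.0024] med z 0.0022 rect [554.9 364.4] [260.1 235. ] 37.1 circ [547.2 359.8] 162.3
stand 969 mean [ 0.498  -0.2517  0.0435] med z 0.0434 rect [ 504.  -263.2] [221.8  80.6] 1.6 circ [ 503.2 -260.4] 114.9
rc 180 mean [ 0.5621 -0.2578  0.0684] med z 0.069 rect [ 563.6 -260.6] [46.9 50.7] 32.5 circ [ 562.6 -261.1] 26.1
sc 472 mean [ 0.4428 -0.2626  0.0705] med z 0.0705 rect [ 442.6 -265.5] [50.4 87.6] 85.8 circ [ 442.1 -265.6] 48.3
stop 28 mean [ 0.4817 -0.2685  0.079 ] med z 0.0791 rect [ 481.4 -269.5] [42.4  7.3] 82.6 circ [ 483.1 -269.7] 21.3
nan
```

View pics/c1.png

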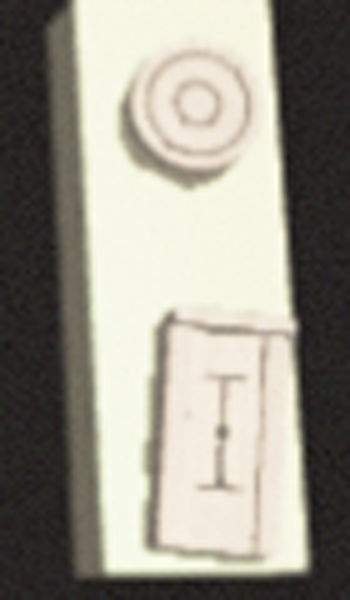

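The crop shows the slide chuck's end stop at its upper end, at about (235,322) in the crop. That end faces the round chuck, so the chuck's yaw is about -0.09 rad.

```bash
cat >> h.py <<'E'
from scipy.spatial.transform import Rotation as Ro
def plan(*wps):
    "world (x,y,z,yaw) targets -> shift/rotvec from present measured pose"
    o=r.get_obs(); R=Ro.from_euler("xyz",o["eef_rot"])
    print("t",round(o["t"],2),"at",o["ee_pos"].round(4),"rpy",o["eef_rot"].round(4),"F",o["wrist_force"].round(2),"M",o["ft_torque"].round(3),"q",o["joint_positions"].round(2),"op",round(o["opening"]*93,1))
    for x,y,z,w in wps:
        print((x,y,z,w),"->",R.inv().apply(np.array([x,y,z])-o["ee_pos"]).round(4),(R.inv()*Ro.from_euler("xyz",[np.pi,0,w])).as_rotvec().round(4))
E
python3 - <<'E'
from h import *
plan((.206,-.642,.26,.311),(.5945,.0675,.26,.145),(.5945,.0675,.138,.145))
E
```

```text
t 0.1 at [ 0.2064 -0.6425  0.1959] rpy [-3.1406e+00 -1.0000e-04  3.1080e-01] F [-0.59  0.75 -0.87] M [-0.042 -0.017  0.015] q [-1.3   0.12  1.44  0.    1.58 -0.04] op 92.8
(0.206, -0.642, 0.26, 0.311) -> [-0.0002 -0.0006 -0.0641] [-0.001  -0.0001 -0.0002]
(0.5945, 0.0675, 0.26, 0.145) -> [ 0.5867 -0.5573 -0.0635] [-0.001   0.      0.1658]
(0.5945, 0.0675, 0.138, 0.145) -> [ 0.5867 -0.5572  0.0585] [-0.001   0.      0.1658]
```

move_arm:
  targets:
    - [[0,0,-0.064],[0,0,0],0.06]
    - [[0.587,-0.557,-0.064],[0,0,0.166],0.06]
    - [[0.587,-0.557,-0.064],[0,0,0.166],0.06]
    - [[0.587,-0.557,-0.064],[0,0,0.166],0.06]
    - [[0.587,-0.557,-0.064],[0,0,0.166],0.06]
    - [[0.587,-0.557,-0.064],[0,0,0.166],0.06]
    - [[0.587,-0.557,-0.064],[0,0,0.166],0.06]
    - [[0.587,-0.557,-0.064],[0,0,0.166],0.06]
    - [[0.587,-0.557,-0.064],[0,0,0.166],0.06]
    - [[0.587,-0.557,-0.064],[0,0,0.166],0.06]
    - [[0.587,-0.557,-0.064],[0,0,0.166],0.06]
    - [[0.587,-0.557,-0.064],[0,0,0.166],0.06]
    - [[0.587,-0.557,-0.064],[0,0,0.166],0.06]
    - [[0.587,-0.557,-0.064],[0,0,0.166],0.06]
    - [[0.587,-0.557,-0.064],[0,0,0.166],0.06]
    - [[0.587,-0.557,-0.064],[0,0,0.166],0.06]
    - [[0.587,-0.557,-0.064],[0,0,0.166],0.06]

```text
t: 2.22
ee_pos: [0.5946, 0.0661, 0.2608]
eef_rot: [3.141, -0.0, 0.144]
wrist_force: [0.4, -0.4, 0.1]
opening: 0.645
gripper_force: 0.0
```

```bash
python3 - <<'E'
from h import *
plan((.5945,.0675,.26,.145),(.5945,.0675,.138,.145))
E
```

```text
t 2.23 at [0.5946 0.0661 0.2608] rpy [ 3.1414e+00 -3.0000e-04  1.4350e-01] F [ 0.43 -0.37  0.12] M [-0.005 -0.016  0.014] q [ 0.07 -0.06  1.52 -0.    1.68  1.5 ] op 60.0
(0.5945, 0.0675, 0.26, 0.145) -> [ 0.0001 -0.0014  0.0008] [ 0.0002 -0.0003 -0.0015]
(0.5945, 0.0675, 0.138, 0.145) -> [ 1.000e-04 -1.500e-03  1.228e-01] [ 0.0002 -0.0003 -0.0015]
```

move_arm:
  targets:
    - [[0,-0.001,0.05],[0,0,0],0.06]
    - [[0,-0.001,0.1],[0,0,0],0.06]
    - [[0,-0.001,0.12],[0,0,0],0.06]
    - [[0,-0.001,0.122],[0,0,0],0.06]
    - [[0,-0.001,0.122],[0,0,0],0.01]
    - [[0,-0.001,0.122],[0,0,0],0.01]
    - [[0,-0.001,0.122],[0,0,0],0.01]
    - [[0,-0.001,0.122],[0,0,0],0.01]
    - [[0,-0.001,0.122],[0,0,0],0.01]
    - [[0,-0.001,0.122],[0,0,0],0.01]

```text
t: 3.48
ee_pos: [0.5948, 0.0682, 0.1386]
eef_rot: [-3.142, 0.0, 0.145]
wrist_force: [0.1, 0.4, 0.0]
opening: 0.116
gripper_force: 0.0
```

```bash
python3 - <<'E'
from h import *
plan((.5945,.066,.245,.144),(.5377,.368,.245,.144),(.5377,.368,.024,.144))
E
```

```text
t 3.48 at [0.5948 0.0682 0.1386] rpy [-3.1415  0.      0.1448] F [0.07 0.41 0.04] M [ 0.018  0.005 -0.038] q [ 0.07 -0.03  1.68  0.    1.49  1.5 ] op 10.8
(0.5945, 0.066, 0.245, 0.144) -> [-0.0006  0.0021 -0.1064] [-0.      0.      0.0008]
(0.5377, 0.368, 0.245, 0.144) -> [-0.0133 -0.3049 -0.1064] [-0.      0.      0.0008]
(0.5377, 0.368, 0.024, 0.144) -> [-0.0133 -0.3049  0.1146] [-0.      0.      0.0008]
```

```bash
python3 - <<'E'
from h import *
d=grab("top"); e=grab("side")
a=cv2.resize(d["color"][90:310,170:390],(440,440),interpolation=cv2.INTER_CUBIC); b=cv2.resize(e["color"][130:350,160:380],(440,440),interpolation=cv2.INTER_CUBIC)
cv2.imwrite("pics/c2.png",cv2.resize(np.hstack([a,b]),(800,400))[...,::-1])
E
```

```text
(no output)
```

View pics/c2.png

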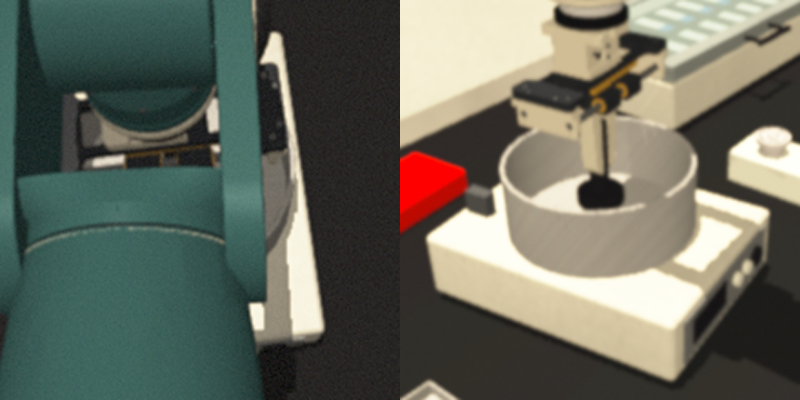

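The side crop shows the fingers shut above the cap disc at about (600,185). No knob is clearly visible between them, so I'll check the depth.

```bash
python3 - <<'E'
from h import *
e=grab("side");P=cloud(e);C=e["color"].astype(int)
m=(np.abs(P[...,0]-.594)<.05)&(np.abs(P[...,1]-.068)<.05)&(P[...,2]>.11)&(P[...,2]<.2)
v,u=np.where(m); print(u.min(),u.max(),v.min(),v.max())
for lo in range(112,196,6):
    k=m&(P[...,2]*1000>=lo)&(P[...,2]*1000<lo+6)
    for nm,kk in(("dark",k&(C.sum(-1)<110)),("light",k&(C.sum(-1)>=110))):
        if kk.sum()>2: q=P[kk]; print(lo,nm,kk.sum(),"x",q[:,0].min().round(3),q[:,0].max().round(3),"y",q[:,1].min().round(3),q[:,1].max().round(3))
cv2.imwrite("pics/c3.png",cv2.resize(e["color"][190:260,235:305],(700,600),interpolation=cv2.INTER_CUBIC)[...,::-1])
E
```

```text
257 283 202 246
112 light 3 x 0.57 0.603 y 0.073 0.093
118 light 54 x 0.566 0.617 y 0.054 0.096
124 dark 45 x 0.566 0.597 y 0.048 0.097
124 light 21 x 0.569 0.611 y 0.053 0.097
130 dark 188 x 0.567 0.617 y 0.047 0.096
130 light 44 x 0.569 0.621 y 0.042 0.093
136 dark 29 x 0.583 0.599 y 0.061 0.08
142 dark 25 x 0.582 0.599 y 0.067 0.079
148 dark 20 x 0.583 0.595 y 0.07 0.08
148 light 7 x 0.584 0.604 y 0.064 0.078
154 dark 5 x 0.585 0.593 y 0.075 0.08
154 light 25 x 0.584 0.598 y 0.06 0.08
160 light 27 x 0.581 0.599 y 0.054 0.084
166 light 38 x 0.581 0.598 y 0.051 0.089
172 light 49 x 0.58 0.598 y 0.048 0.09
178 light 48 x 0.581 0.6 y 0.047 0.091
184 light 53 x 0.58 0.598 y 0.049 0.09
190 light 52 x 0.582 0.598 y 0.046 0.091
```

View pics/c3.png

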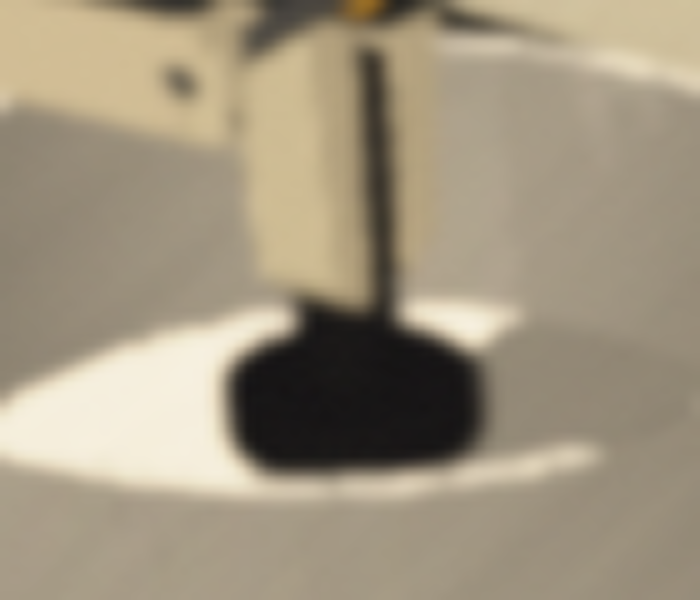

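The crop shows the fingertips ending at about (330,290), right at the knob's top and not around it. The real tips sit about 18 mm higher than the TCP reading, so I'll open and go 15 mm lower.

move_arm:
  targets:
    - [[0,0,0],[0,0,0],0.045]
    - [[0,0,0],[0,0,0],0.045]
    - [[0,0,0],[0,0,0],0.045]
    - [[0,0,0],[0,0,0],0.045]
    - [[0,0,0.008],[0,0,0],0.045]
    - [[0,0,0.015],[0,0,0],0.045]
    - [[0,0,0.015],[0,0,0],0.045]
    - [[0,0,0.015],[0,0,0],0.01]
    - [[0,0,0.015],[0,0,0],0.01]
    - [[0,0,0.015],[0,0,0],0.01]
    - [[0,0,0.015],[0,0,0],0.01]
    - [[0,0,0.015],[0,0,0],0.01]

```text
t: 5.12
ee_pos: [0.595, 0.068, 0.1238]
eef_rot: [3.141, -0.0, 0.145]
wrist_force: [-0.1, -1.5, 3.2]
opening: 0.226
gripper_force: 30.0
```

```bash
python3 - <<'E'
from h import *
plan((.5945,.066,.245,.144),(.5377,.368,.245,.144))
E
```

```text
t 5.12 at [0.595  0.068  0.1238] rpy [ 3.1414e+00 -4.0000e-04  1.4480e-01] F [-0.09 -1.55  3.2 ] M [-0.278 -0.134 -0.008] q [ 0.07 -0.02  1.7  -0.    1.46  1.5 ] op 21.1
(0.5945, 0.066, 0.245, 0.144) -> [-0.0007  0.002  -0.1212] [ 0.0002 -0.0004  0.0008]
(0.5377, 0.368, 0.245, 0.144) -> [-0.0133 -0.305  -0.1213] [ 0.0002 -0.0004  0.0008]
```

move_arm:
  targets:
    - [[0,0,-0.02],[0,0,0],0.01]
    - [[0,0,-0.05],[0,0,0],0.01]
    - [[0,0,-0.1],[0,0,0],0.01]
    - [[-0.003,-0.06,-0.1],[0,0,0],0.01]
    - [[-0.006,-0.12,-0.1],[0,0,0],0.01]
    - [[-0.008,-0.18,-0.1],[0,0,0],0.01]
    - [[-0.01,-0.24,-0.08],[0,0,0],0.01]
    - [[-0.013,-0.29,-0.04],[0,0,0],0.01]
    - [[-0.013,-0.305,0.01],[0,0,0],0.01]
    - [[-0.013,-0.305,0.06],[0,0,0],0.01]
    - [[-0.013,-0.305,0.095],[0,0,0],0.01]
    - [[-0.013,-0.305,0.1],[0,0,0],0.01]
    - [[-0.013,-0.305,0.1],[0,0,0],0.01]
    - [[-0.013,-0.305,0.1],[0,0,0],0.01]
    - [[-0.013,-0.305,0.1],[0,0,0],0.01]

```text
t: 7.0
ee_pos: [0.5385, 0.3684, 0.0251]
eef_rot: [-3.141, -0.002, 0.145]
wrist_force: [-0.3, -0.2, -0.3]
opening: 0.226
gripper_force: 30.0
```

```bash
python3 - <<'E'
from h import *
plan((.5377,.368,.0095,.144))
e=grab("side"); P=cloud(e); C=e["color"].astype(int)
m=(np.abs(P[...,0]-.538)<.045)&(np.abs(P[...,1]-.368)<.045)&(C.sum(-1)<110)&(P[...,2]>.005)&(P[...,2]<.08)
print(m.sum(),P[m].min(0).round(3),P[m].max(0).round(3))
d=grab("top"); pickle.dump(d,open("top1.pkl","wb")); pickle.dump(e,open("side1.pkl","wb"))
a=cv2.resize(d["color"][110:270,200:340],(350,400),interpolation=cv2.INTER_CUBIC); b=cv2.resize(e["color"][290:450,100:260],(400,400),interpolation=cv2.INTER_CUBIC)
cv2.imwrite("pics/c4.png",np.hstack([a,b])[...,::-1])
E
```

```text
t 7.0 at [0.5385 0.3684 0.0251] rpy [-3.1408e+00 -1.7000e-03  1.4470e-01] F [-0.3  -0.2  -0.28] M [-0.027  0.064  0.009] q [0.56 0.16 1.67 0.   1.3  1.99] op 21.1
(0.5377, 0.368, 0.0095, 0.144) -> [-0.0009  0.0003  0.0156] [-0.0008 -0.0017  0.0007]
579 [0.511 0.346 0.022] [0.552 0.396 0.08 ]
```

View pics/c4.png

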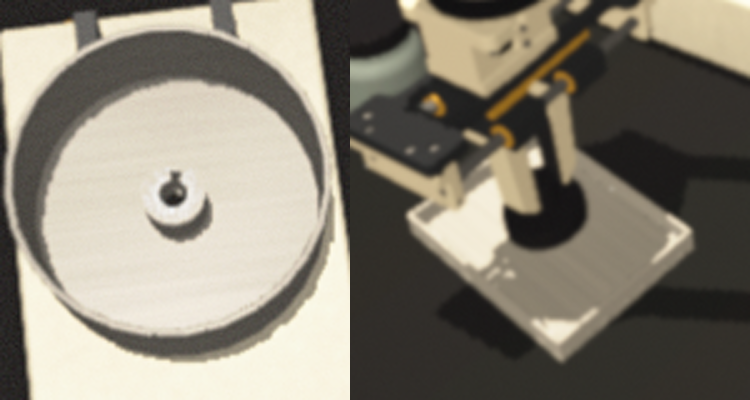

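The left crop shows the bare spindle at (174,197) with its keyway at (177,173), pointing nearly along +x and slightly to the right. The right crop shows the cap held upright over the tray.

move_arm:
  targets:
    - [[0,0,0.01],[0,0,0],0.01]
    - [[0,0,0.014],[0,0,0],0.01]
    - [[0,0,0.016],[0,0,0],0.01]
    - [[0,0,0.0165],[0,0,0],0.01]
    - [[0,0,0.0165],[0,0,0],0.01]

```text
t: 7.72
ee_pos: [0.5378, 0.3679, 0.0087]
eef_rot: [3.141, 0.0, 0.145]
wrist_force: [-10.7, -8.0, 21.4]
opening: 0.227
gripper_force: 30.0
```

```bash
python3 - <<'E'
from h import *
d=pickle.load(open("top1.pkl","rb")); T=np.array(d["cam_to_world"])
o=np.array([.5945,.0665])
# orthorectify the plane z=.130 around the spindle at 0.25 mm/px; rows:+x up, cols: -y right
n=240; s=.00025
X=o[0]+(n/2-np.mgrid[:n,:n][0])*s; Y=o[1]+(n/2-np.mgrid[:n,:n][1])*s
W=np.stack([X,Y,np.full_like(X,.13)],-1).reshape(-1,3)
c=(W-T[:3,3])@T[:3,:3]; c=c*[1,-1,-1]
uv=cv2.projectPoints(c,np.zeros(3),np.zeros(3),K(d),np.array(d["dist_coeffs"],float))[0].reshape(n,n,2).astype(np.float32)
g=cv2.remap(cv2.cvtColor(d["color"],cv2.COLOR_RGB2GRAY),uv[...,0],uv[...,1],cv2.INTER_CUBIC)
P=cloud(d); R=P[150:230,230:310].reshape(-1,3); R=R[(R[:,2]>.125)&(R[:,2]<.135)]
print(len(R),cv2.minEnclosingCircle((R[:,:2]*1000).astype(np.float32)),R[:,2].mean())
cv2.imwrite("pics/c5.png",cv2.resize(g,(600,600)))
# dark-angle profile at r 11..16 mm
for r0 in(.0115,.0135,.0155):
    a=np.radians(np.arange(-180,180,10)); v=[int(g[int(n/2-r0*np.cos(t)/s),int(n/2-r0*np.sin(t)/s)]) for t in a]; print(r0,v)
E
```

```text
399 ((595.707763671875, 65.76268005371094), 22.44587516784668) 0.1292728148729621
0.0115 [245, 239, 231, 226, 235, 233, 225, 222, 217, 225, 217, 198, 188, 205, 208, 176, 118, 79, 108, 189, 226, 233, 232, 231, 236, 235, 237, 239, 241, 241, 238, 238, 235, 231, 237, 236]
0.0135 [239, 233, 233, 235, 237, 238, 236, 238, 235, 236, 236, 235, 231, 234, 237, 221, 134, 79, 104, 207, 231, 234, 236, 229, 230, 233, 233, 232, 230, 230, 231, 232, 238, 235, 238, 236]
0.0155 [226, 226, 234, 233, 233, 233, 230, 233, 232, 229, 229, 231, 234, 232, 229, 229, 143, 115, 123, 204, 221, 225, 228, 220, 220, 228, 229, 224, 228, 228, 230, 227, 230, 231, 233, 229]
```

View pics/c5.png

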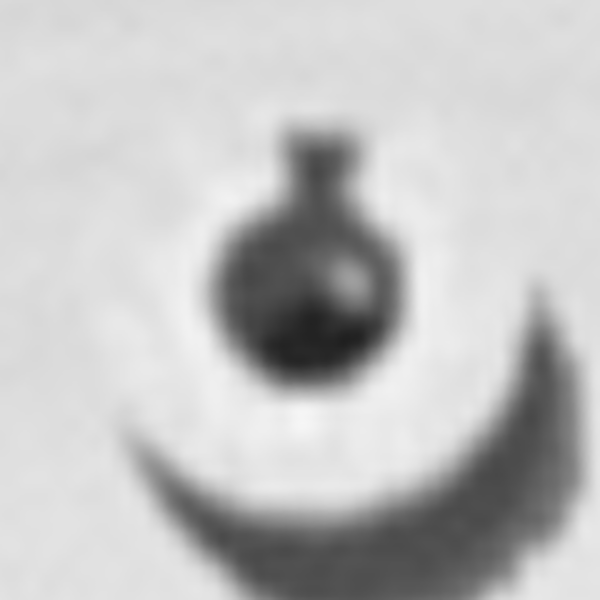

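The rectified view shows the bore centre at (308,293) and the keyway's end at (323,140). That puts the keyway yaw at about -0.10 rad and the axis at about (0.5952, 0.0657) in the top camera's frame. I'll release the cap now.

move_arm:
  targets:
    - [[0,0,-0.0005],[0,0,0],0.05]
    - [[0,0,-0.001],[0,0,0],0.05]
    - [[0,0,-0.001],[0,0,0],0.05]
    - [[0,0,-0.001],[0,0,0],0.05]
    - [[0,0,-0.02],[0,0,0],0.05]
    - [[0,0,-0.07],[0,0,0],0.05]
    - [[0,0,-0.13],[0,0,0],0.05]
    - [[0,0,-0.19],[0,0,0],0.06]
    - [[0,0,-0.24],[0,0,0],0.06]
    - [[0,0,-0.24],[0,0,0],0.06]

```text
t: 8.98
ee_pos: [0.5388, 0.3686, 0.2535]
eef_rot: [-3.138, -0.007, 0.145]
wrist_force: [0.7, 0.9, 0.9]
opening: 0.644
gripper_force: 0.0
```

```bash
python3 - <<'E'
from h import *
plan((.444,-.2675,.25,-.089),(.444,-.2675,.06,-.089))
for n in("side","top"):
    e=grab(n); P=cloud(e)
    m=(np.abs(P[...,0]-.538)<.06)&(np.abs(P[...,1]-.368)<.04)&(P[...,2]>.006)&(P[...,2]<.08)&(e["color"].astype(int).sum(-1)<130)
    q=P[m]; t=q[q[:,2]>.04]; print(n,len(q),q.mean(0).round(4),q.max(0).round(4),"knobtop",t.mean(0).round(4),len(t))
E
```

```text
t 8.97 at [0.5388 0.3686 0.2535] rpy [-3.1383 -0.0073  0.1448] F [0.67 0.88 0.94] M [0.043 0.028 0.038] q [0.56 0.05 1.42 0.   1.66 1.99] op 59.9
(0.444, -0.2675, 0.25, -0.089) -> [-1.856e-01  6.158e-01  1.000e-04] [-0.0041 -0.0069  0.2338]
(0.444, -0.2675, 0.06, -0.089) -> [-0.187   0.6164  0.1901] [-0.0041 -0.0069  0.2338]
side 708 [0.5289 0.373  0.0213] [0.5605 0.3951 0.0443] knobtop [0.5349 0.3697 0.042 ] 72
top 487 [0.5325 0.3601 0.0236] [0.5593 0.3906 0.0455] knobtop [0.5392 0.366  0.0421] 87
```

move_arm:
  targets:
    - [[-0.187,0.617,0],[0,-0.002,0.234],0.065]
    - [[-0.187,0.617,0],[0,-0.002,0.234],0.065]
    - [[-0.187,0.617,0],[0,-0.002,0.234],0.065]
    - [[-0.187,0.617,0],[0,-0.002,0.234],0.065]
    - [[-0.187,0.617,0],[0,-0.002,0.234],0.065]
    - [[-0.187,0.617,0],[0,-0.002,0.234],0.065]
    - [[-0.187,0.617,0],[0,-0.002,0.234],0.065]
    - [[-0.187,0.617,0],[0,-0.002,0.234],0.065]
    - [[-0.187,0.617,0],[0,-0.002,0.234],0.065]
    - [[-0.187,0.617,0],[0,-0.002,0.234],0.065]
    - [[-0.187,0.617,0],[0,-0.002,0.234],0.065]
    - [[-0.187,0.617,0],[0,-0.002,0.234],0.065]
    - [[-0.187,0.617,0.06],[0,-0.002,0.234],0.065]
    - [[-0.187,0.617,0.1],[0,-0.002,0.234],0.065]
    - [[-0.187,0.617,0.11],[0,-0.002,0.234],0.065]
    - [[-0.187,0.617,0.11],[0,-0.002,0.234],0.065]

```text
t: 11.08
ee_pos: [0.4424, -0.2686, 0.1378]
eef_rot: [3.141, 0.002, -0.088]
wrist_force: [-0.7, 1.3, -0.3]
opening: 0.696
gripper_force: 0.0
```

```bash
python3 - <<'E'
from h import *
plan((.4438,-.267,.06,-.089),(.4438,-.267,.032,-.089))
e=grab("side"); P=cloud(e); o=r.get_obs()["ee_pos"]
m=(np.abs(P[...,0]-o[0])<.05)&(np.abs(P[...,1]-o[1])<.08)&(P[...,2]>.088)&(P[...,2]<.26)
q=P[m]
for lo in range(88,200,8):
    k=q[(q[:,2]*1000>=lo)&(q[:,2]*1000<lo+8)]
    if len(k): print(lo,len(k),k.min(0).round(3),k.max(0).round(3))
v,u=np.where(m); cv2.imwrite("pics/c6.png",cv2.resize(e["color"][120:250,330:480],(600,520),interpolation=cv2.INTER_CUBIC)[...,::-1])
E
```

```text
t 11.07 at [ 0.4424 -0.2686  0.1378] rpy [ 3.1414e+00  1.7000e-03 -8.8100e-02] F [-0.66  1.25 -0.33] M [ 0.05  -0.025  0.063] q [-0.59 -0.21  1.85 -0.    1.5   1.06] op 64.7
(0.4438, -0.267, 0.06, -0.089) -> [ 0.0014 -0.0018  0.0778] [0.0002 0.0017 0.0009]
(0.4438, -0.267, 0.032, -0.089) -> [ 0.0014 -0.0018  0.1058] [0.0002 0.0017 0.0009]
152 6 [ 0.432 -0.306  0.157] [ 0.449 -0.231  0.16 ]
160 45 [ 0.428 -0.308  0.16 ] [ 0.452 -0.219  0.168]
168 55 [ 0.426 -0.313  0.168] [ 0.452 -0.219  0.176]
176 59 [ 0.427 -0.312  0.176] [ 0.454 -0.217  0.184]
184 61 [ 0.427 -0.313  0.184] [ 0.453 -0.217  0.192]
192 65 [ 0.427 -0.314  0.192] [ 0.454 -0.216  0.2  ]
```

View pics/c6.png

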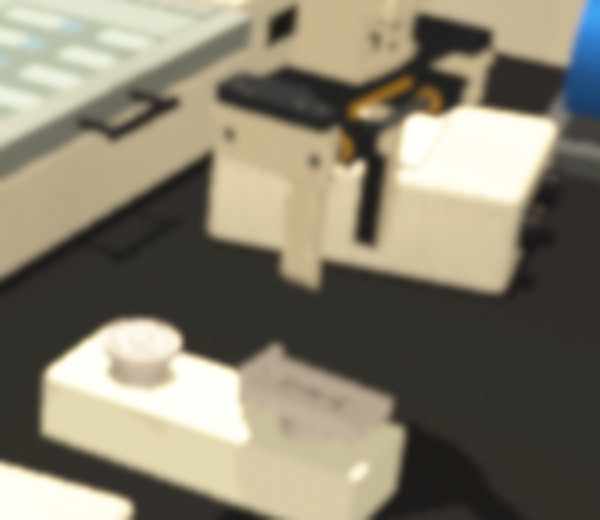

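The crop shows both fingers above and either side of the chuck, with the tips at about (300,285) and (368,240). Their height is about 0.157 m while the TCP reads 0.138 m, which confirms the roughly 19 mm offset.

move_arm:
  targets:
    - [[0.001,-0.002,0.05],[0,0,0],0.065]
    - [[0.001,-0.002,0.09],[0,0,0],0.065]
    - [[0.001,-0.002,0.104],[0,0,0],0.065]
    - [[0.001,-0.002,0.107],[0,0,0],0.065]
    - [[0.001,-0.002,0.107],[0,0,0],0.065]
    - [[0.001,-0.002,0.107],[0,0,0],0.035]
    - [[0.001,-0.002,0.107],[0,0,0],0.035]
    - [[0.001,-0.002,0.107],[0,0,0],0.035]
    - [[0.001,-0.002,0.107],[0,0,0],0.035]
    - [[0.001,-0.002,0.107],[0,0,0],0.035]
    - [[0.001,-0.002,0.107],[0,0,0],0.035]

```text
t: 12.5
ee_pos: [0.4431, -0.2677, 0.0305]
eef_rot: [3.141, 0.001, -0.089]
wrist_force: [-1.1, 0.4, 6.8]
opening: 0.47
gripper_force: 30.0
```

```bash
python3 - <<'E'
from h import *
plan((.4438,-.267,.17,-.089))
E
```

```text
t 12.5 at [ 0.4431 -0.2677  0.0305] rpy [ 3.1411e+00  1.4000e-03 -8.9200e-02] F [-1.06  0.45  6.77] M [ 0.173  0.128 -0.021] q [-0.59 -0.13  1.96 -0.    1.31  1.07] op 43.7
(0.4438, -0.267, 0.17, -0.089) -> [ 0.0004 -0.0007 -0.1395] [ 0.0005  0.0014 -0.0002]
```

move_arm:
  targets:
    - [[0,0,-0.01],[0,0,0],0.035]
    - [[0,0,-0.04],[0,0,0],0.035]
    - [[0,0,-0.09],[0,0,0],0.035]
    - [[0,0,-0.14],[0,0,0],0.035]
    - [[0,0,-0.175],[0,0,0],0.035]
    - [[0.02,-0.05,-0.175],[0,0,0],0.035]
    - [[0.04,-0.1,-0.175],[0,0,0],0.035]
    - [[0.06,-0.15,-0.175],[0,0,0],0.035]
    - [[0.08,-0.2,-0.175],[0,0,0],0.035]
    - [[0.1,-0.25,-0.175],[0,0,0.01],0.035]
    - [[0.11,-0.3,-0.175],[0,0,0.01],0.035]
    - [[0.121,-0.335,-0.175],[0,0,0.01],0.035]
    - [[0.121,-0.347,-0.175],[0,0,0.01],0.035]
    - [[0.121,-0.347,-0.175],[0,0,0.01],0.035]
    - [[0.121,-0.347,-0.175],[0,0,0.01],0.035]

```text
t: 14.38
ee_pos: [0.5944, 0.0663, 0.2049]
eef_rot: [3.141, 0.002, -0.1]
wrist_force: [0.2, -1.8, -1.4]
opening: 0.473
gripper_force: 30.0
```

```bash
python3 - <<'E'
from h import *
plan()
o=r.get_obs()["ee_pos"]
e=grab("side"); P=cloud(e); pickle.dump(e,open("side2.pkl","wb"))
m=(np.abs(P[...,0]-o[0])<.06)&(np.abs(P[...,1]-o[1])<.06)&(P[...,2]>.178)&(P[...,2]<.30)
for lo in range(178,262,4):
    k=P[m&(P[...,2]*1000>=lo)&(P[...,2]*1000<lo+4)]
    if len(k): print(lo,len(k),k.min(0).round(4),k.max(0).round(4))
v,u=np.where(m);print(u.min(),u.max(),v.min(),v.max())
a=e["color"][110:260,190:350]
cv2.imwrite("pics/c7.png",cv2.resize(a,(640,600),interpolation=cv2.INTER_CUBIC)[...,::-1])
E
```

```text
t 14.38 at [0.5944 0.0663 0.2049] rpy [ 3.1412e+00  1.8000e-03 -1.0000e-01] F [ 0.17 -1.79 -1.44] M [ 0.052 -0.015  0.019] q [ 0.07 -0.05  1.6  -0.    1.6   1.74] op 44.0
186 6 [0.5875 0.0687 0.1878] [0.5947 0.0746 0.1898]
190 16 [0.5855 0.0634 0.1903] [0.5992 0.0769 0.1938]
194 15 [0.5848 0.0636 0.1941] [0.597  0.0756 0.1979]
198 22 [0.5844 0.0633 0.1984] [0.6089 0.0754 0.2019]
202 16 [0.5838 0.0623 0.2025] [0.6088 0.0756 0.2057]
206 18 [0.585  0.0619 0.2063] [0.6037 0.0762 0.2092]
210 12 [0.5849 0.0631 0.2102] [0.5956 0.0763 0.214 ]
214 4 [0.5781 0.0691 0.2164] [0.5864 0.0778 0.2178]
218 13 [0.5783 0.0718 0.218 ] [0.5949 0.0848 0.221 ]
222 18 [0.5782 0.0746 0.222 ] [0.591  0.0885 0.2259]
226 18 [0.5799 0.081  0.2261] [0.6049 0.0974 0.2299]
230 8 [0.5541 0.0786 0.2306] [0.588  0.0996 0.2338]
234 75 [0.5494 0.051  0.2343] [0.6388 0.1041 0.238 ]
238 86 [0.5491 0.0326 0.238 ] [0.6393 0.1037 0.242 ]
242 288 [0.5495 0.0322 0.2421] [0.6383 0.1055 0.246 ]
246 195 [0.5505 0.0296 0.246 ] [0.6384 0.1044 0.2499]
250 61 [0.5795 0.0329 0.2501] [0.6384 0.1048 0.254 ]
254 47 [0.5792 0.0315 0.254 ] [0.6341 0.1057 0.258 ]
258 50 [0.5794 0.0318 0.2581] [0.6055 0.1057 0.2619]
245 291 152 211
```

View pics/c7.png

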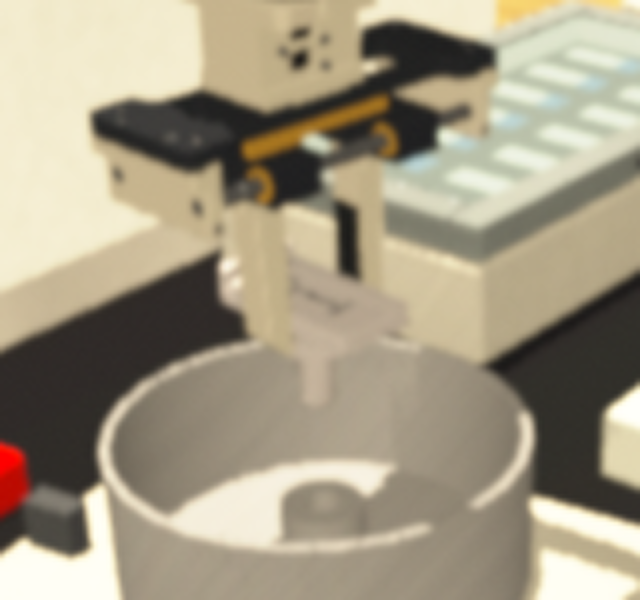

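The crop shows the chuck held level with its stem down to about (315,400), above the spindle at (323,500), and both cylinders in view. I'll fit the two in the same side view so that calibration bias cancels.

```bash
cat > fit.py <<'E'
from h import *
from scipy.optimize import least_squares
cam=np.array(pickle.load(open("side2.pkl","rb"))["cam_to_world"])[:2,3]
def circ(q,R,p0):
    f=lambda p:np.hypot(q[:,0]-p[0],q[:,1]-p[1])-R
    s=least_squares(f,p0,loss="soft_l1",f_scale=.001); return s.x,np.abs(s.fun).mean()
E
python3 - <<'E'
from fit import *
o=r.get_obs()["ee_pos"]; D=[cloud(grab("side")) for _ in range(6)]
A=np.concatenate([P.reshape(-1,3) for P in D]); A=A[~np.isnan(A[:,0])]
def s(c,rad,lo,hi): return A[(np.hypot(A[:,0]-c[0],A[:,1]-c[1])<rad)&(A[:,2]>lo)&(A[:,2]<hi)]
c0=np.array([.5935,.0685])
q=s(c0,.013,.190,.1985); print("pilot",len(q),circ(q,.009,c0))
q=s(c0,.027,.10,.126); print("spindle",len(q),circ(q,.022,c0))
q=s(c0,.112,.12,.168); q=q[np.hypot(*(q[:,:2]-c0).T)>.095]; out=q[(q[:,:2]-c0)@(cam-c0)>0]; print("bowl out",circ(out,.108,c0)); inn=q[(q[:,:2]-c0)@(cam-c0)<0]; print("bowl in",circ(inn,.103,c0))
q=s(c0,.025,.1275,.1325); print("spindle top",len(q),cv2.minEnclosingCircle((q[:,:2]*1000).astype(np.float32)))
q=s(c0,.06,.235,.243); print("plate",cv2.minAreaRect((q[:,:2]*1000).astype(np.float32)))
plan()
E
```

```text
pilot 206 (array([0.59482995, 0.06639156]), np.float64(0.0008947827078997995))
spindle 809 (array([0.59374235, 0.06853473]), np.float64(0.002890477648738608))
bowl out (array([0.59491511, 0.06755264]), np.float64(0.0008126663171330455))
bowl in (array([0.59414433, 0.06831311]), np.float64(0.0010179256829579164))
spindle top 872 ((593.28662109375, 68.58060455322266), 23.891271591186523)
plate ((586.3031616210938, 72.22296905517578), (75.80701446533203, 79.26983642578125), 58.70610046386719)
t 14.72 at [0.5946 0.067  0.2048] rpy [ 3.1414e+00  1.9000e-03 -9.9600e-02] F [-0.05 -0.33 -1.43] M [0.013 0.024 0.016] q [ 0.07 -0.05  1.6   0.    1.6   1.74] op 43.5
```

move_arm:
  targets:
    - [[0,-0.0005,0.03],[0,0,0],0.035]
    - [[0,-0.0005,0.047],[0,0,0],0.035]
    - [[0,-0.0005,0.049],[0,0,0],0.035]
    - [[0,-0.0005,0.049],[0,0,0],0.035]
    - [[0,-0.0005,0.049],[0,0,0],0.035]

```text
t: 15.35
ee_pos: [0.595, 0.0678, 0.1567]
eef_rot: [3.142, 0.001, -0.099]
wrist_force: [0.6, 0.4, -1.7]
opening: 0.467
gripper_force: 30.0
```

```bash
python3 - <<'E'
from fit import *
plan()
F=[grab("side") for _ in range(6)]
C=np.mean([f["color"].astype(float) for f in F],0).astype(np.uint8); Z=np.median([f["z_map"] for f in F],0).astype(np.float32)
d=F[0]; d["color"]=C; d["z_map"]=Z; pickle.dump(d,open("side3.pkl","wb"))
P=cloud(d); T=np.array(d["cam_to_world"])
def proj(w):
    c=((np.atleast_2d(w)-T[:3,3])@T[:3,:3])*[1,-1,-1]; return cv2.projectPoints(c,np.zeros(3),np.zeros(3),K(d),np.array(d["dist_coeffs"],float))[0].reshape(-1,2)
print("axis proj of TCP at tip/seat, spindle top:",proj([[.5946,.0675,.139],[.5946,.0675,.165],[.5937,.0685,.13]]).round(1))
g=cv2.cvtColor(C,cv2.COLOR_RGB2GRAY)
for v in range(212,250,3): print(v,g[v,250:292].tolist())
b=cv2.resize(C[195:255,240:300],(600,600),interpolation=cv2.INTER_CUBIC); cv2.imwrite("pics/c8.png",b[...,::-1])
E
```

```text
t 15.35 at [0.595  0.0678 0.1567] rpy [ 3.1416e+00  8.0000e-04 -9.9200e-02] F [ 0.64  0.36 -1.72] M [ 0.019  0.002 -0.007] q [ 0.07 -0.04  1.66  0.    1.52  1.74] op 43.4
axis proj of TCP at tip/seat, spindle top: [[270.  230.8]
 [269.4 219.8]
 [270.2 234.9]]
212 [146, 152, 164, 175, 179, 180, 180, 182, 182, 179, 176, 176, 175, 175, 176, 176, 173, 171, 169, 168, 167, 165, 163, 163, 163, 165, 166, 167, 167, 167, 167, 168, 168, 168, 169, 170, 170, 170, 169, 169, 169, 169]
215 [146, 148, 156, 168, 175, 178, 180, 184, 185, 180, 177, 176, 175, 175, 178, 180, 180, 181, 180, 180, 178, 177, 174, 172, 170, 169, 168, 169, 170, 170, 170, 171, 170, 170, 169, 168, 166, 164, 163, 163, 162, 162]
218 [147, 147, 148, 148, 149, 152, 157, 164, 170, 173, 174, 175, 175, 172, 171, 176, 179, 180, 180, 180, 180, 180, 180, 181, 182, 181, 176, 172, 171, 168, 167, 166, 164, 163, 162, 163, 163, 164, 164, 163, 162, 161]
221 [145, 145, 145, 145, 146, 148, 150, 152, 152, 153, 155, 158, 162, 163, 166, 171, 177, 181, 182, 182, 181, 178, 172, 168, 168, 169, 167, 165, 164, 162, 162, 162, 162, 163, 164, 165, 164, 163, 
[... 1254 characters left out ...]
 126, 133, 136, 138, 139, 138, 137, 137, 137, 137, 138]
242 [238, 238, 238, 238, 238, 238, 238, 237, 233, 220, 183, 150, 142, 145, 148, 150, 151, 152, 153, 153, 153, 152, 151, 149, 148, 146, 143, 140, 136, 130, 126, 129, 137, 142, 145, 148, 151, 157, 165, 173, 180, 190]
245 [230, 231, 232, 233, 234, 234, 229, 212, 193, 183, 174, 173, 176, 179, 182, 184, 184, 183, 184, 189, 192, 193, 193, 193, 196, 199, 198, 198, 194, 189, 192, 199, 203, 200, 198, 195, 194, 193, 189, 175, 163, 158]
248 [159, 160, 161, 163, 166, 167, 167, 170, 172, 175, 175, 175, 175, 176, 177, 175, 174, 170, 166, 167, 170, 170, 171, 171, 170, 167, 162, 157, 154, 152, 152, 152, 152, 152, 151, 150, 149, 148, 147, 146, 145, 143]
```

View pics/c8.png

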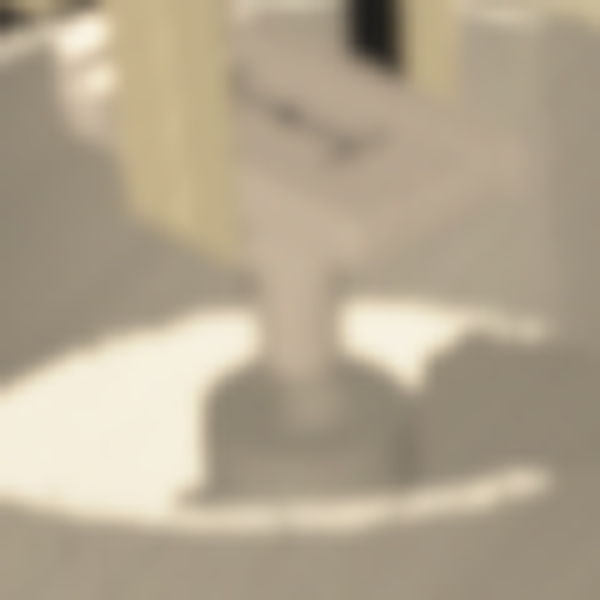

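The last crop shows the stem at columns about 265–273 (centre 269.6) just above the spindle at columns 260–280.5 (centre 270.3). The stem is within about 1 mm of the axis sideways. I'll correct that and feel the way in.

move_arm:
  targets:
    - [[-0.0006,0.0008,0.004],[0,0,0],0.035]
    - [[-0.0006,0.0008,0.008],[0,0,0],0.035]
    - [[-0.0006,0.0008,0.009],[0,0,0],0.035]
    - [[-0.0006,0.0008,0.01],[0,0,0],0.035]
    - [[-0.0006,0.0008,0.011],[0,0,0],0.035]
    - [[-0.0006,0.0008,0.012],[0,0,0],0.035]
    - [[-0.0006,0.0008,0.012],[0,0,0],0.035]

```text
t: 16.52
ee_pos: [0.5939, 0.0671, 0.1437]
eef_rot: [3.141, 0.002, -0.099]
wrist_force: [-0.7, -0.0, -1.9]
opening: 0.472
gripper_force: 30.0
```

```bash
python3 -c "
from h import *
plan()"
```

```text
t 16.52 at [0.5939 0.0671 0.1437] rpy [ 3.1414e+00  2.0000e-03 -9.9200e-02] F [-0.68 -0.01 -1.94] M [-0.006  0.01  -0.011] q [ 0.07 -0.03  1.68  0.    1.5   1.74] op 43.9
```

move_arm:
  targets:
    - [[0,0,0.002],[0,0,0],0.035]
    - [[0,0,0.004],[0,0,0],0.035]
    - [[0,0,0.006],[0,0,0],0.035]
    - [[0,0,0.006],[0,0,0],0.035]

```text
t: 17.02
ee_pos: [0.5938, 0.067, 0.1375]
eef_rot: [3.141, 0.002, -0.099]
wrist_force: [-0.3, 0.8, -1.3]
opening: 0.472
gripper_force: 30.0
```

```bash
python3 -c "
from h import *
plan()"
```

```text
t 17.02 at [0.5938 0.067  0.1375] rpy [ 3.1412e+00  2.3000e-03 -9.9200e-02] F [-0.28  0.78 -1.29] M [ 0.043 -0.001 -0.   ] q [ 0.07 -0.03  1.69  0.    1.49  1.74] op 43.9
```

Pilot is 10 mm in with no side force. Next the key, in small steps.

move_arm:
  targets:
    - [[0,0,0.001],[0,0,0],0.035]
    - [[0,0,0.002],[0,0,0],0.035]
    - [[0,0,0.003],[0,0,0],0.035]
    - [[0,0,0.004],[0,0,0],0.035]
    - [[0,0,0.005],[0,0,0],0.035]
    - [[0,0,0.005],[0,0,0],0.035]

```text
t: 17.77
ee_pos: [0.5939, 0.0671, 0.1326]
eef_rot: [3.141, 0.002, -0.099]
wrist_force: [-0.0, 0.5, -2.3]
opening: 0.472
gripper_force: 30.0
```

```bash
python3 -c "
from h import *
plan()"
```

```text
t 17.77 at [0.5939 0.0671 0.1326] rpy [ 3.1413e+00  2.1000e-03 -9.9200e-02] F [-0.03  0.49 -2.26] M [0.014 0.    0.017] q [ 0.07 -0.03  1.69  0.    1.48  1.74] op 43.9
```

The key has gone into the keyway without resistance. I'll push on to the seal.

move_arm:
  targets:
    - [[0,0,0.002],[0,0,0],0.035]
    - [[0,0,0.004],[0,0,0],0.035]
    - [[0,0,0.006],[0,0,0],0.035]
    - [[0,0,0.008],[0,0,0],0.035]
    - [[0,0,0.01],[0,0,0],0.035]
    - [[0,0,0.012],[0,0,0],0.035]
    - [[0,0,0.012],[0,0,0],0.035]

```text
t: 18.65
ee_pos: [0.594, 0.0671, 0.121]
eef_rot: [3.141, 0.002, -0.099]
wrist_force: [-0.7, -0.2, 3.6]
opening: 0.47
gripper_force: 30.0
```

```bash
python3 -c "
from h import *
plan()"
```

```text
t 18.65 at [0.594  0.0671 0.121 ] rpy [ 3.1414e+00  1.6000e-03 -9.9100e-02] F [-0.7  -0.21  3.63] M [ 0.008  0.173 -0.026] q [ 0.07 -0.02  1.71  0.    1.46  1.74] op 43.8
```

move_arm:
  targets:
    - [[0,0,0.002],[0,0,0],0.035]
    - [[0,0,0.004],[0,0,0],0.035]
    - [[0,0,0.005],[0,0,0],0.035]
    - [[0,0,0.006],[0,0,0],0.035]
    - [[0,0,0.006],[0,0,0],0.035]

```text
t: 19.27
ee_pos: [0.5941, 0.067, 0.1156]
eef_rot: [3.141, 0.001, -0.099]
wrist_force: [-3.8, -0.0, 9.9]
opening: 0.473
gripper_force: 30.0
```

```bash
python3 -c "
from h import *
plan()"
```

```text
t 19.27 at [0.5941 0.067  0.1156] rpy [ 3.1414e+00  1.0000e-03 -9.9200e-02] F [-3.83 -0.04  9.87] M [-0.117  0.669 -0.018] q [ 0.07 -0.02  1.71  0.    1.45  1.74] op 43.9
```

move_arm:
  targets:
    - [[0,0,0.0005],[0,0,0],0.035]
    - [[0,0,0.001],[0,0,0],0.035]
    - [[0,0,0.001],[0,0,0],0.035]
    - [[0,0,0.001],[0,0,0],0.035]

```text
t: 19.77
ee_pos: [0.5942, 0.0671, 0.1155]
eef_rot: [3.142, 0.0, -0.099]
wrist_force: [-7.7, -2.1, 17.7]
opening: 0.468
gripper_force: 30.0
```

```bash
python3 - <<'E'
from h import *
plan()
d=cloud(grab("side")); A=d.reshape(-1,3)
q=A[(np.abs(A[:,0]-.594)<.055)&(np.abs(A[:,1]-.068)<.035)&(A[:,2]>.135)&(A[:,2]<.163)]
print(np.histogram(q[:,2],np.arange(.135,.164,.002)))
p=q[(np.hypot(q[:,0]-.594,q[:,1]-.068)<.035)&(q[:,2]>.148)&(q[:,2]<.158)]; c=np.linalg.lstsq(np.c_[p[:,:2]-[.594,.068],np.ones(len(p))],p[:,2],rcond=None)[0]; print("plate plane slope/height",c)
E
```

```text
t 19.77 at [0.5942 0.0671 0.1155] rpy [ 3.1415e+00  5.0000e-04 -9.9200e-02] F [-7.71 -2.05 17.71] M [-0.196  1.34  -0.037] q [ 0.07 -0.02  1.71  0.    1.45  1.74] op 43.5
(array([  5,   4,   2,   5,   7,  30,  29,  36,  41, 174, 128, 115,  20,
        29]), array([0.135, 0.137, 0.139, 0.141, 0.143, 0.145, 0.147, 0.149, 0.151,
       0.153, 0.155, 0.157, 0.159, 0.161, 0.163]))
plate plane slope/height [-0.01409038 -0.04836481  0.15475307]
```

The chuck is hard home: another 1 mm of command moved it only 0.1 mm while the force rose to 18 N, and the plate top measures at its home height. I'll hold briefly, then hand in.

move_arm:
  targets:
    - [[0,0,0],[0,0,0],0.035]
    - [[0,0,0],[0,0,0],0.035]
    - [[0,0,0],[0,0,0],0.035]
    - [[0,0,0],[0,0,0],0.035]

```text
t: 20.32
ee_pos: [0.5942, 0.0671, 0.1155]
eef_rot: [3.142, 0.0, -0.099]
wrist_force: [-6.5, -0.2, 19.1]
opening: 0.471
gripper_force: 30.0
```

```bash
python3 -c "
from h import *
plan(); print(r.sign_off())"
```

```text
t 20.32 at [0.5942 0.0671 0.1155] rpy [ 3.1416e+00  5.0000e-04 -9.9200e-02] F [-6.51 -0.21 19.07] M [-0.163  1.388  0.025] q [ 0.07 -0.02  1.71  0.    1.45  1.74] op 43.8
the job is handed in; nothing more can be done
None
```

I handed the job in at 20.3 s: the cap is upright in the tray, and the slide chuck is keyed, fully home and held down with about 19 N at 30 N grip, with the round chuck left alone; no verdict came back.

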